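# Bolt the kiln lid and hold its recessed reset down

## Robot

A 6-joint arm with a two-finger parallel gripper is mounted at the origin on the work surface. World frame = base frame: x ahead of the robot, y to its left, z up, the work surface at z = 0. Lengths are in m, angles in rad, forces in N, time in s.
With the tool pointing down it reaches from about 0.35 to 0.975 m from the base axis. Payload 17.4 kg.
Tool frame: the origin (TCP) lies midway between the tips of the shut fingers; the grasp point (between the pads) lies 19 mm behind it (bot.tcp_to_grasp is the distance from the TCP to the grasp point, in m); z points along the fingers, y is the direction in which the jaws open and shut (so a half turn about z gives the same grasp; the last joint's range is limited). The gripper opens to 85 mm and grips with 20 to 120 N. Pads are 22 mm wide; open, the fingers measure 114 mm over their backs; the gripper's body (76 mm by 85 mm) begins 54 mm behind the grasp point. The pads swing forward as they close: fully open they stand 13 mm farther back than shut.
Start: joints at [1.179, 0.116, 1.442, -0, 1.584, -0.038], TCP at [0.234, 0.633, 0.231] pointing down, gripper open.
Joint ranges: [-2.83, 2.83], [-0.83, 2.19], [0.07, 2.5], [-1.14, 4.28], [0.01, 3], [-2.97, 2.97]. Speed limits (rad/s): [1.89, 1.89, 2.22, 3.14, 3.14, 3.14].

## Interface

Orientations are given as a rotation vector (axis times angle).
In Python, from workcell import bot, effector, optics, job, get_clock, get_joints, get_joint_vel, get_effort, get_tcp_pos, get_eef_rot, get_wrist_force, get_torque, get_grip_width gives the robot as it stands. Calls block until the motion is done:
- bot.move_ptp(position, orientation): joint-space move of the TCP to a pose.
- bot.move_linear(position, orientation=None, max_speed=0.15): straight line of the TCP; orientation=None keeps the orientation; max_speed is the mean speed in m/s.
- bot.set_joints(angles): joint-space move.
- effector.set_gripper(opening, newtons=None): finger opening in m; newtons is the grip in N (None keeps the last); returns when the fingers have stopped.
- bot.hold(seconds).
- bot.solve_ik(position, orientation): joint angles nearest the present ones, or None.
- optics.capture(name): name is "side" or "top"; returns a dict with "pixels" (420x560x3 uint8, blue, green, red), "camera_matrix" (3x3 intrinsics, pixels), "distortion" ([k1, k2, p1, p2, k3] as OpenCV has them; the pictures are not rectified), "xyz" and "attitude" of the camera in the world. Camera axes: x right, y down, z forward; pixel columns grow to the right and rows downward; lengths in m; the calibration is good to about 2 mm. A picture is of the moment at which its call begins. There is no depth.
A pose or a line that the arm cannot do raises bot.PlanningError and nothing moves.
- job.job_done(): hands the job in, once; it reports no verdict.
Readings, each from a call of its own:
- get_clock(): time.
- get_joints(): joint angles.
- get_joint_vel(): joint speeds.
- get_effort(): joint torques, N m.
- get_tcp_pos(): TCP position.
- get_eef_rot(): TCP orientation.
- get_wrist_force(): force on the tool from outside, world axes, zero at the start.
- get_torque(): the same for the moment, N m.
- get_grip_width(): finger opening in m.
Only numpy, scipy, OpenCV 4.12 (cv2) and the standard library are available. Lean on these libraries where they do the work, as an engineer would, in place of code of your own. Each camera call takes 0.05 s, during which the arm holds its last target.

## Task

Slide the bolt on the kiln's lid fully home into its keeper. Then take the plain-handled stylus out of the tool block, reach its steel shaft through the round hole in the top of the controller box and press the recessed reset button fully down; finish while still holding the stylus in the gripper with the button held down. Leave the bolt home, and do not disturb the other tools and things on the table.

Things in the scene. Friction and masses are not known exactly. Their poses are not given: they have to be found in the camera images.
- kiln: grey test kiln, 280 x 280 mm, flat top 220 mm above the table, origin at the centre of its underside. Lid shut; it stays shut. A barrel bolt lies across the front part of its top, running along the kiln's y axis; the kiln cannot be moved
- bolt (a joint): position of the lid's barrel bolt in m: 0 drawn fully back, 0.045 fully home through its keeper (end stop). It grows as the bolt slides towards the kiln's -y; starts near 0. About 2 N of friction, stays where it is left
- bolt_knob (a point): point on the axis of the bolt's upright steel knob, 50 mm above the kiln's top. The knob is a 16 mm thick round post whose top is 61 mm above the kiln's top; the straps that the bolt runs through are 24 mm high, so the knob is free from 26 to 61 mm above the kiln's top. Axes are the kiln's: the bolt slides along -y
- keeper (a point): centre of the keeper, the strap on the kiln's rim into which the bolt's end slides (strap 30 x 20 mm, its top 24 mm above the kiln's top)
- aperture (a point): centre of the round 16 mm hole in the flat aluminium top of the controller box, at the top face (90 mm above the table). Box 180 (x) x 140 (y) x 90 mm, fixed; the hole is 45 mm towards -x and 25 mm towards +y from the box's centre. z up, top plate 6 mm thick. A black dial, 42 mm across and 16 mm high, stands 100 mm from the hole
- reset (a joint): travel of the recessed reset button in m: 0 released, 0.006 fully down (end stop). Springs back; 1.5 N starts it moving, 4.5 N holds it fully down
- reset_top (a point): centre of the face of the grey reset button (19 mm across), which moves with it; released, it lies 28 mm straight below the aperture, in line with it
- rack: wooden tool block 210 (x) x 70 (y) x 80 mm, fixed, origin at the centre of its underside. Three 11 mm holes, 75 mm deep, 65 mm apart along its x axis, hold three standing tools in any order
- stylus_grip (a point): centre of the stylus's handle. The stylus: plain round wooden handle 18 mm thick and 70 mm tall with nothing on its top, and below it a straight steel shaft 8 mm thick and 70 mm long. It stands in one of the block's holes with the shaft down and the handle's foot on the block's top, so this point is 35 mm above the block and the handle's top 70 mm above it. z runs up along the handle; about 45 g
- stylus_tip (a point): lower end of the stylus's shaft, 105 mm below the handle's centre along the stylus's axis; hidden in the block at the start
- stylus: the stylus itself; origin at its tip (same point as stylus_tip), z up along its axis
- loop_tool: loop tool standing in the block: like the stylus below (shaft 8 mm thick) but its wooden handle is only 45 mm tall and carries a 28 mm wide wire loop, top 87 mm above the block. Origin at its lower end, 70 mm below the block's top. Leave it standing
- brush: glaze brush standing in the block: 45 mm tall wooden handle with a metal ferrule and a dark bristle head, top 91 mm above the block. Origin at its lower end, 70 mm below the block's top. Leave it standing
- cup: blue water cup, 68 mm across, 85 mm tall, origin at the centre of its underside; a bystander
- glaze_jar: white jar with a black cap, 64 mm across, 80 mm tall, origin at the centre of its underside; a bystander
- bowl: unglazed bowl, 110 mm across, 50 mm tall, origin at the centre of its underside; a bystander
- tile: grey clay-coloured tile 70 x 70 x 12 mm lying on the table, origin at the centre of its underside; a bystander
- kiln_prop: white ceramic post, 36 mm across, 45 mm tall, standing on the rear half of the kiln's lid, origin at the centre of its underside; a bystander
- batten: wooden batten 25 x 100 x 10 mm lying on the table, origin at the centre of its underside; a bystander
Mind the look-alikes: they are no part of the job. What is shaped like the stylus but purple is not meant.

How it is judged:
On the way, in this order (a step that is already met when the one before it is completed fails the run):
1. the bolt is home in its keeper, before the button is touched (value of joint bolt above 0.04 m and value of joint reset below 0.002 m), for 0.2 s.
2. the gripper has lifted the stylus clear of the block (height (world z) of stylus_tip above 0.085 m and contact force between the fingers and stylus above 1 N), for 0.1 s.
3. the stylus, through the hole, holds the button down (value of joint bolt above 0.04 m and value of joint reset above 0.004 m and horizontal distance between stylus_tip and aperture below 0.009 m and z of stylus_tip in the frame of aperture below -0.025 m and contact force between the fingers and stylus above 1 N), for 0.3 s.
At the end, for the whole second after the job is handed in: The bolt is home (at least 40 of 45 mm), the reset button is at least 4 of its 6 mm down, the stylus's tip is through the hole (at least 25 mm below the top face, within 9 mm of its axis) and the fingers still grip the stylus, all through the last second (all of step 3); the arm keeps its last pose, push and grip.
It fails at once if another tool in the block is disturbed (moved more than 30 mm) (distance of any of loop_tool, brush from where it was at the start of the episode above 0.03 m).
It fails at once if a bystander is disturbed (moved more than 30 mm) (distance of any of cup, glaze_jar, bowl, tile, kiln_prop, batten from where it was at the start of the episode above 0.03 m).
It also fails if it takes over 62 s, if anything falls off the work surface, if the arm or the gripper's body presses on something with over 40 N, if the wrist force passes 120 N, or if a joint passes its speed limit or range.

## Working session

There is one attempt and no reset: what is moved stays moved. The work goes in short steps, each a Python script; the robot and the scene stay as the last script left them, time stands still between calls to the robot, and variables do not carry over. Pictures are saved under pics/ and viewed, and the job is handed in when it is done.

```bash
mkdir -p pics; ls; cat > h.py <<'E'
import numpy as np, cv2
from scipy.spatial.transform import Rotation as R
from workcell import *
E
python3 - <<'E'
from h import *
for n in ("side","top"):
    c=optics.capture(n)
    cv2.imwrite(f"pics/{n}0.png",c["pixels"])
    np.savez(f"{n}0.npz",**{k:np.array(v) for k,v in c.items()})
    print(n,c["camera_matrix"],c["distortion"],c["xyz"],c["attitude"])
print(get_clock(),get_tcp_pos(),get_eef_rot(),get_wrist_force(),get_grip_width(), bot.tcp_to_grasp)
E
```

```text
pics
side [[398.27549183   0.         282.69862458]
 [  0.         398.27549183 205.04473935]
 [  0.           0.           1.        ]] [-0.083735  0.        0.        0.        0.      ] [ 0.35529385 -0.84173441  0.7864627 ] [-2.17292614  0.23194368 -0.14238282]
top [[491.41623727   0.         280.98347289]
 [  0.         491.41623727 210.54840568]
 [  0.           0.           1.        ]] [-0.18271356  0.          0.          0.          0.        ] [ 0.46454667 -0.01849273  1.46295205] [-2.19327769  2.15722773 -0.09996572]
0.1 [0.2338012  0.63302782 0.23061429] [-5.52807536e-01 -3.09230739e+00  1.65919212e-03] [ 0.40277322 -0.93022909  0.72726537] 0.0853154065185551 0.0187
```

View pics/side0.png

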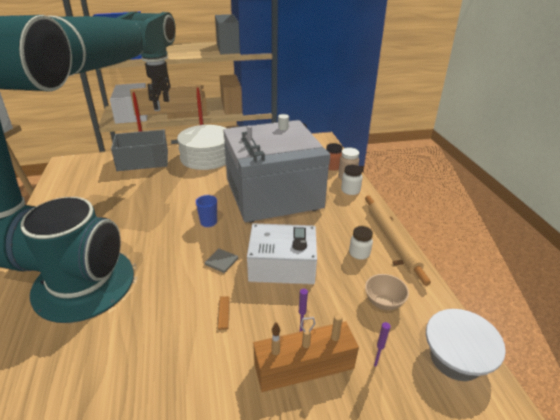

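View pics/top0.png

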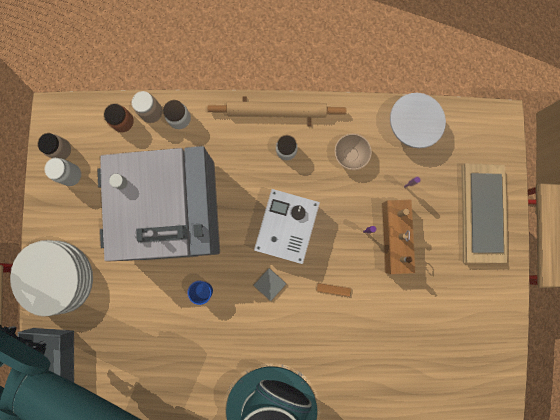

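```bash
python3 - <<'E'
import cv2
t=cv2.imread('pics/top0.png');s=cv2.imread('pics/side0.png')
def up(im,x0,x1,y0,y1,k): return cv2.resize(im[y0:y1,x0:x1],None,fx=k,fy=k,interpolation=cv2.INTER_CUBIC)
cv2.imwrite('pics/c1.png',up(t,95,225,140,270,4.5))
cv2.imwrite('pics/c2.png',up(t,250,325,185,270,6))
cv2.imwrite('pics/c3.png',up(t,350,440,170,285,5))
cv2.imwrite('pics/c4.png',up(s,215,335,110,215,5))
cv2.imwrite('pics/c5.png',up(s,240,400,220,390,3.5))
E
```

```text
(no output)
```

View pics/c1.png

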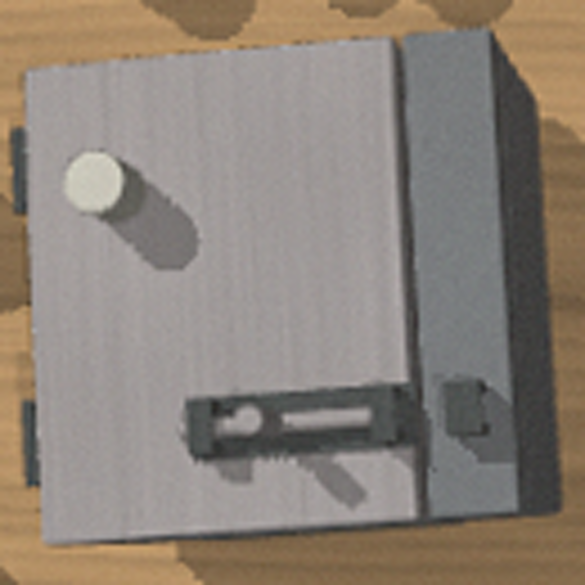

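View pics/c2.png

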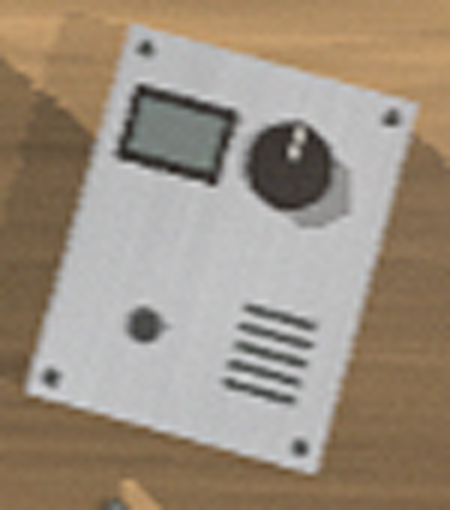

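View pics/c3.png

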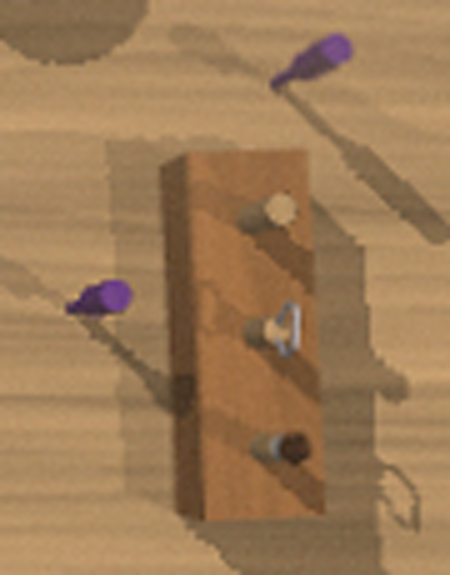

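View pics/c4.png

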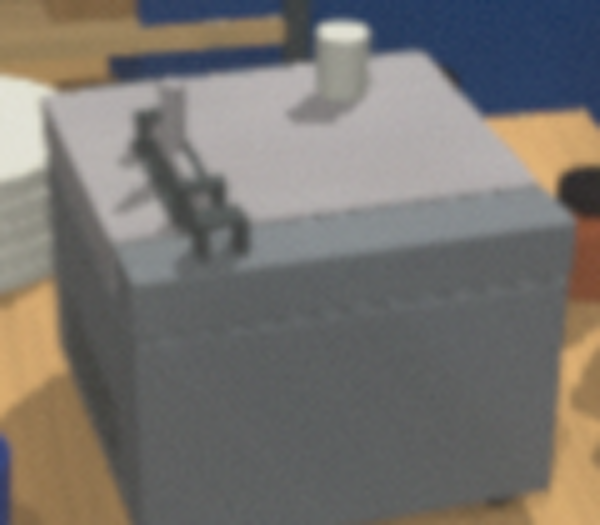

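View pics/c5.png

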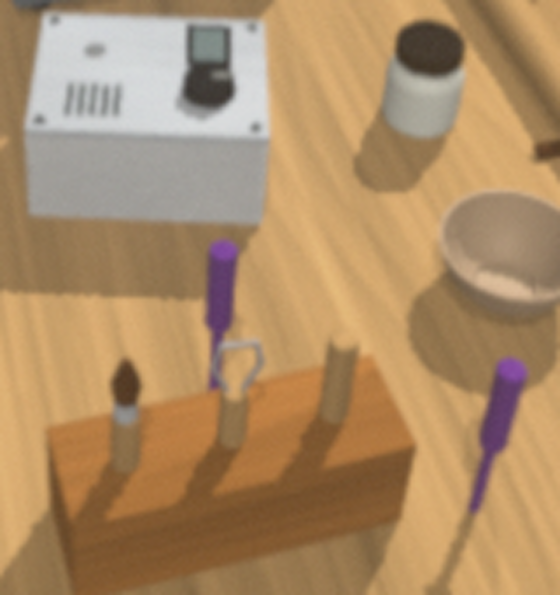

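```bash
cat >> h.py <<'E'
def ray(cam,uv):
    p=cv2.undistortPoints(np.array(uv,float).reshape(-1,1,2),cam["camera_matrix"],cam["distortion"]).reshape(-1,2)
    d=np.c_[p,np.ones(len(p))]@R.from_rotvec(cam["attitude"]).as_matrix().T
    return np.array(cam["xyz"]),d
def onz(cam,uv,z):
    o,d=ray(cam,uv); return o+d*((z-o[2])/d[:,2])[:,None]
def tri(c1,u1,c2,u2):
    o1,d1=ray(c1,u1);o2,d2=ray(c2,u2);d1=d1[0];d2=d2[0]
    t=np.linalg.lstsq(np.c_[d1,-d2],o2-o1,rcond=None)[0]
    a=o1+d1*t[0];b=o2+d2*t[1]; return (a+b)/2,np.linalg.norm(a-b)
def proj(cam,X):
    r=R.from_rotvec(cam["attitude"]).inv(); t=-r.apply(cam["xyz"])
    return cv2.projectPoints(np.array(X,float).reshape(-1,3),r.as_rotvec(),t,cam["camera_matrix"],cam["distortion"])[0].reshape(-1,2)
E
python3 - <<'E'
from h import *
np.set_printoptions(precision=4,suppress=True)
T=dict(np.load('top0.npz'));S=dict(np.load('side0.npz'))
c1=lambda x,y:(95+x/4.5-.4,140+y/4.5-.4)
c2=lambda x,y:(250+x/6-.4,185+y/6-.4)
c3=lambda x,y:(350+x/5-.4,170+y/5-.4)
c4=lambda x,y:(215+x/5-.4,110+y/5-.4)
c5=lambda x,y:(240+x/3.5-.4,220+y/3.5-.4)
K=onz(T,[c1(27,72),c1(490,30),c1(520,512),c1(44,543)],.22); print("kiln corners",K, [np.linalg.norm(K[i]-K[i-1]) for i in range(4)])
print("knob top",onz(T,[c1(248,420)],.281), "keeper",onz(T,[c1(467,408)],.244))
print(tri(T,c1(248,420),S,c4(172,86)))
B=onz(T,[c2(132,25),c2(418,103),c2(318,472),c2(27,392)],.09);print("box",B,[np.linalg.norm(B[i]-B[i-1]) for i in range(4)])
print("hole",onz(T,[c2(145,325)],.09),onz(S,[c5(94,50)],.09))
print("dial",onz(T,[c2(290,166)],.106))
a=onz(T,[c3(281,209)],.15);b=onz(S,[c5(343,341)],.15);print("stylus",a,b,tri(T,c3(281,209),S,c5(343,341)))
Rk=onz(T,[c3(188,153),c3(306,150),c3(325,514),c3(205,520)],.08);print("rack",Rk,[np.linalg.norm(Rk[i]-Rk[i-1]) for i in range(4)])
print("loop,brush",onz(T,[c3(285,328)],.16),onz(T,[c3(294,447)],.171))
print("purple",onz(T,[c3(117,296),c3(337,48)],.14))
print(tri(T,c3(119,294),S,c5(223,248)),tri(T,c3(339,47),S,c5(511,367)))
# masks
g=cv2.cvtColor(T['pixels'],cv2.COLOR_BGR2GRAY)
print(g[226:242,140:170])
E
```

```text
kiln corners [[0.7156 0.4599 0.22  ]
 [0.7417 0.1847 0.22  ]
 [0.466  0.1588 0.22  ]
 [0.4413 0.4354 0.22  ]] [np.float64(0.27540216505481324), np.float64(0.2763888077254738), np.float64(0.27692101776948974), np.float64(0.2777021264798915)]
knob top [[0.5122 0.3003 0.281 ]] keeper [[0.5228 0.1865 0.244 ]]
(array([0.5126, 0.3015, 0.2764]), np.float64(0.0004106966284875213))
box [[ 0.6509  0.0087  0.09  ]
 [ 0.6163 -0.1261  0.09  ]
 [ 0.4433 -0.0814  0.09  ]
 [ 0.4781  0.0544  0.09  ]] [np.float64(0.17868911571026574), np.float64(0.13911572439611872), np.float64(0.1786950542654399), np.float64(0.14020129312342394)]
hole [[0.5102 0.0001 0.09  ]] [[ 0.5094 -0.0004  0.09  ]]
dial [[ 0.5842 -0.0658  0.106 ]]
stylus [[ 0.5875 -0.3578  0.15  ]] [[ 0.5863 -0.3608  0.15  ]] (array([ 0.5877, -0.3585,  0.1469]), np.float64(0.00037913671025223693))
rack [[ 0.6253 -0.3217  0.08  ]
 [ 0.6284 -0.3909  0.08  ]
 [ 0.4204 -0.4015  0.08  ]
 [ 0.4167 -0.3318  0.08  ]] [np.float64(0.20890650711304087), np.float64(0.06919946723610797), np.float64(0.20824727905824858), np.float64(0.06979608970535842)]
loop,
[... 1568 characters left out ...]
 68  74  76  76  76  74
   63  62  63  57  59  62  60  63  61  61  68  67]
 [ 84  81  72  75  72  66  66  59  61  61  57  62  65  67  63  70  63  64
   68  64  65  65  64  65  62  65  64  64  61  65]
 [ 86  79  57  51  64  66  66  63  67  61  64  67  66  62  65  62  63  58
   62  64  65  61  63  64  63  68  67  66  70  66]
 [ 86  81  56  50  55  67  68  68  62  61  69  69  70  64  68  65  65  65
   69  63  63  62  61  63  62  62  84  84  81  79]
 [ 74  72  60  50  58  62  65  61  64  63  77  83  76  67  76  84  81  86
   91  66  68  77  77  75  82  85  86  93  91 101]
 [ 53  55  57  62  62  67  71  73  76  79  86  92 113 101  95 118  95 125
  106 114 117 105 106 108 121 123 123 117 120 142]]
```

```bash
cat >> h.py <<'E'
def down(yaw): # tool z down, tool y at yaw from world +y
    c,s=np.cos(yaw),np.sin(yaw)
    return R.from_matrix(np.array([[-c,-s,0],[-s,c,0],[0,0,-1]])@np.diag([1,1,1])).as_rotvec()
np.set_printoptions(precision=4,suppress=True)
def st(m=""): print(m,"t%.2f"%get_clock(),get_tcp_pos(),get_wrist_force(),"w%.4f"%get_grip_width())
E
python3 - <<'E'
from h import *
yaw=.092
M=np.array([[-np.cos(yaw),-np.sin(yaw),0],[-np.sin(yaw),np.cos(yaw),0],[0,0,-1]]); print(np.linalg.det(M), M@M.T)
E
```

```text
0.9999999999999999 [[1. 0. 0.]
 [0. 1. 0.]
 [0. 0. 1.]]
```

```bash
python3 - <<'E'
from h import *
o=down(.092); k=np.array([.5122,.3003])
bot.move_linear([.234,.633,.40],max_speed=.3); st()
bot.move_ptp([k[0],k[1],.36],o); st("above")
effector.set_gripper(.06,20); st()
c=optics.capture("side"); cv2.imwrite("pics/a1.png",cv2.resize(c["pixels"][60:220,140:340],None,fx=3,fy=3))
E
```

```text
t0.81 [0.234  0.633  0.3998] [ 0.0582  0.1179 -0.5297] w0.0854
above t2.41 [0.5119 0.3009 0.3599] [ 0.7055 -0.1943  0.0004] w0.0850
 t2.78 [0.5121 0.3006 0.36  ] [0.0226 0.1523 0.7215] w0.0600
```

View pics/a1.png

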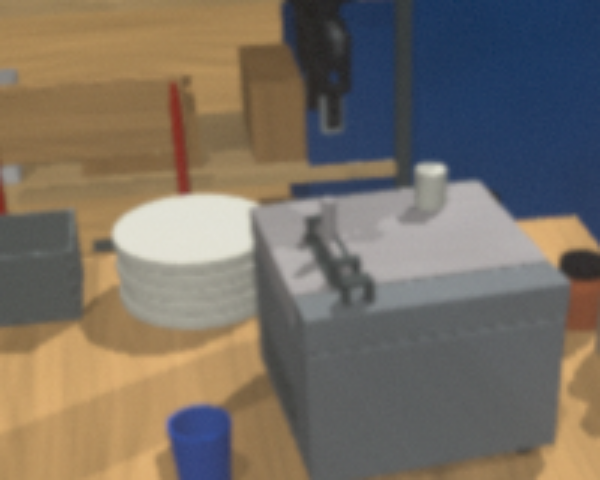

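The side crop shows the fingers at about crop pixel (335,110), straight above the upright knob at (328,215). I'll go down, grip the knob and slide it towards the keeper.

```bash
python3 - <<'E'
from h import *
k=np.array([.5122,.3003]); d=np.array([np.sin(.092),-np.cos(.092)])
bot.move_linear([*k,.254],max_speed=.1); st("down")
effector.set_gripper(.0,20); st("grip")
for s in (.02,.036,.040,.042,.044,.046):
    p=k+d*s; bot.move_linear([*p,.254],max_speed=.08); f=get_wrist_force(); st(s)
    if f[:2]@d<-12: break
c=optics.capture("top"); cv2.imwrite("pics/b1.png",cv2.resize(c["pixels"][140:270,95:225],None,fx=4.5,fy=4.5,interpolation=cv2.INTER_CUBIC))
E
```

```text
down t4.04 [0.5124 0.3004 0.2548] [ 0.018  -0.2879  0.4393] w0.0601
grip t4.51 [0.5122 0.3003 0.2543] [-0.0702 -0.0197  2.9574] w0.0153
0.02 t4.91 [0.5142 0.2798 0.2543] [-0.2973 -2.8333  3.8243] w0.0151
0.036 t5.26 [0.5156 0.2644 0.2543] [ 1.4102 -1.0005  5.8463] w0.0151
0.04 t5.51 [0.5157 0.2631 0.2544] [ 0.473  20.3328  3.6484] w0.0154
```

View pics/b1.png

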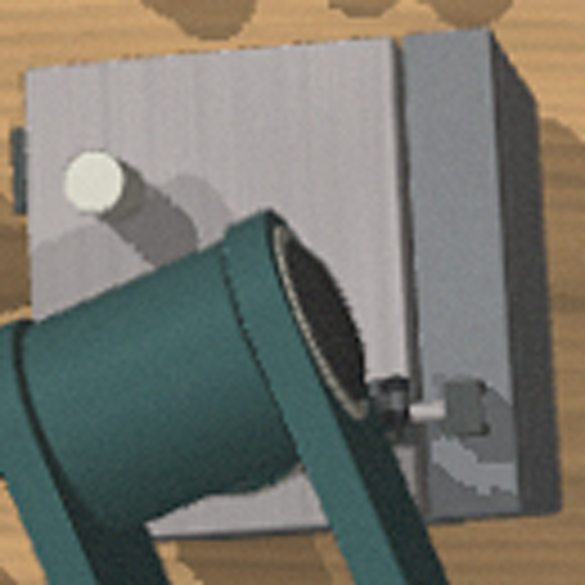

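```bash
python3 - <<'E'
from h import *
effector.set_gripper(.05,20); st()
p=get_tcp_pos(); bot.move_linear([p[0],p[1],.40],max_speed=.2)
bot.move_ptp([.5,.05,.45],down(.092)); st()
c=optics.capture("top"); cv2.imwrite("pics/b2.png",cv2.resize(c["pixels"][200:265,125:215],None,fx=7,fy=7,interpolation=cv2.INTER_CUBIC))
np.savez("t2.npz",**{k:np.array(v) for k,v in c.items()})
c=optics.capture("side"); cv2.imwrite("pics/b3.png",cv2.resize(c["pixels"][115:180,220:300],None,fx=7,fy=7,interpolation=cv2.INTER_CUBIC))
np.savez("s2.npz",**{k:np.array(v) for k,v in c.items()})
E
```

```text
t5.98 [0.5158 0.2604 0.2538] [-1.0033 -0.0631  0.2635] w0.0504
 t7.74 [0.5002 0.0507 0.4492] [ 0.0799  0.3379 -0.4004] w0.0499
```

View pics/b2.png

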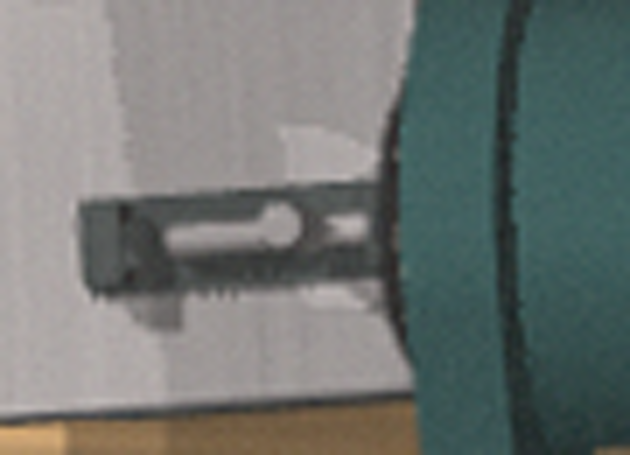

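View pics/b3.png

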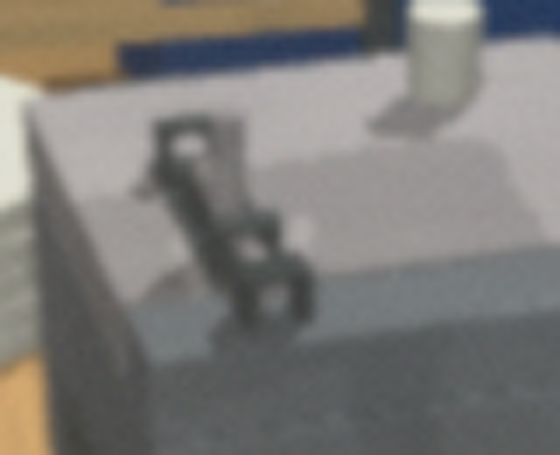

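```bash
python3 - <<'E'
from h import *
T=dict(np.load('t2.npz'));S=dict(np.load('s2.npz'));T0=dict(np.load('top0.npz'))
print(onz(T,[(125+281/7-.43,200+226/7-.43)],.281), tri(T,(125+281/7-.43,200+226/7-.43),S,(220+226/7-.43,115+122/7-.43)))
for c,a in((T0,(0.5,0.3)),):
  pass
for C,x0,x1 in((T0,143,158),(T,158,172)):
    g=cv2.cvtColor(C['pixels'],cv2.COLOR_BGR2GRAY)
    print(g[228:238,x0:x1])
E
```

```text
[[0.5156 0.263  0.281 ]] (array([0.5158, 0.2644, 0.2753]), np.float64(3.620806015753393e-05))
[[103 101  90  78  70  72  73  68  70  81  80  78  82  81  82]
 [ 54  76  72  78  72  78  85  89  80  75  78  83  82  83  85]
 [ 50  68  80  71  84 106 128 135 118  90  76  74  77  87  80]
 [ 55  61  53  61 113 155 164 164 162 129  81  73  76  77  79]
 [ 70  82  97  90 135 164 160 157 159 151  91  70  70  72 106]
 [108 130 161 155 157 162 157 156 159 162 101  71  76  74  90]
 [116 135 163 156 155 156 160 160 162 145  87  77  77  78  86]
 [120 125 139 140 135 144 146 152 147 108  79  79  79  76  90]
 [102  98 101 101  98  99 106 107  86  68  74  76  76  76  74]
 [ 75  72  66  66  59  61  61  57  62  65  67  63  70  63  64]]
[[ 77  79  78  79  78  88  87  85  81  78  83  90  88  84]
 [ 81  80  82  79  92 131 133 145 112  75  77  83  88  87]
 [ 77  80  78  81 118 164 161 156 149 114  73  76  83  86]
 [ 99  99 107 116 144 158 154 156 155 140  75  80  75 111]
 [154 156 154 158 156 152 153 152 154 141  79  74  79  89]
 [153 152 156 153 148 151 151 155 150 131  69  80  79  94]
 [136 132 130 128 110 135 149 149 134  80  77  80  83  95]
 [ 99  96  91  93  92  77  93  87  70  69  76  86  81  69]
 [ 64  67  63  58  58  60  61  58  57  66  71  69  65  67]
 [ 62  64  61  59  61  62  60  59  61  64  68  66  66  73]]
```

```bash
python3 - <<'E'
from h import *
k=np.array([.5157,.2635]); d=np.array([np.sin(.092),-np.cos(.092)])
o=down(.092)
bot.move_ptp([*k,.36],o); bot.move_linear([*k,.263],max_speed=.12); st("down")
effector.set_gripper(.0,20); st("grip")
for s in (.001,.002,.003,.004,.005,.006,.007,.008):
    p=k+d*s; bot.move_linear([*p,.263],max_speed=.05); f=get_wrist_force(); st(s)
    if f[:2]@d<-28: break
effector.set_gripper(.05,20); st()
p=get_tcp_pos(); bot.move_linear([p[0],p[1],.40],max_speed=.2)
bot.move_ptp([.55,-.2,.40],down(.05)); st()
c=optics.capture("top"); cv2.imwrite("pics/b4.png",cv2.resize(c["pixels"][200:265,125:215],None,fx=7,fy=7,interpolation=cv2.INTER_CUBIC))
np.savez("t3.npz",**{k:np.array(v) for k,v in c.items()})
c=optics.capture("side"); cv2.imwrite("pics/b5.png",cv2.resize(c["pixels"][115:180,220:300],None,fx=7,fy=7,interpolation=cv2.INTER_CUBIC))
E
```

```text
down t9.72 [0.5159 0.2635 0.264 ] [ 0.3829  0.4054 -0.2298] w0.0498
grip t10.12 [0.5158 0.2636 0.2636] [-0.6872 -0.5176  4.554 ] w0.0147
0.001 t10.38 [0.5158 0.2634 0.2636] [0.9789 6.1894 4.7448] w0.0151
0.002 t10.62 [0.5158 0.2632 0.2636] [ 0.3767 14.9764  4.7614] w0.0156
0.003 t10.88 [0.5158 0.263  0.2636] [ 0.8653 21.0696  3.9488] w0.0150
0.004 t11.12 [0.5159 0.2628 0.2637] [ 0.7463 28.9129  1.8662] w0.0147
 t11.56 [0.5161 0.2593 0.2629] [-0.4007 -0.0045 -0.7938] w0.0500
 t14.07 [ 0.5503 -0.1992  0.4   ] [-0.4316  0.8337  0.2634] w0.0501
```

View pics/b4.png

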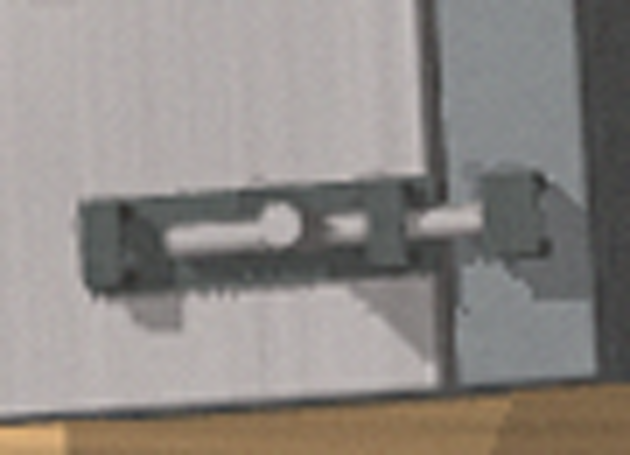

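View pics/b5.png

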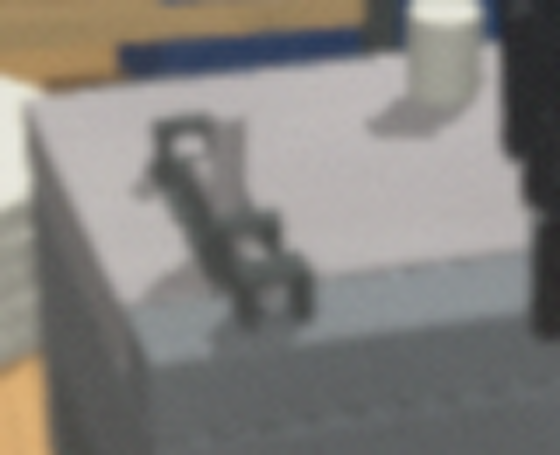

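```bash
python3 - <<'E'
from h import *
g=np.array([.5876,-.358]); o=down(.05)
bot.move_ptp([*g,.27],o); effector.set_gripper(.045,60); st()
bot.move_linear([*g,.2],max_speed=.15)
for n in("side","top"):
    c=optics.capture(n); 
    b=(230,400,200,390) if n=="side" else (340,460,160,290)
    cv2.imwrite(f"pics/d_{n}.png",cv2.resize(c["pixels"][b[2]:b[3],b[0]:b[1]],None,fx=3.5,fy=3.5,interpolation=cv2.INTER_CUBIC))
E
```

```text
t15.24 [ 0.588  -0.3571  0.2717] [-0.0258  0.6761 -0.2738] w0.0446
```

View pics/d_side.png

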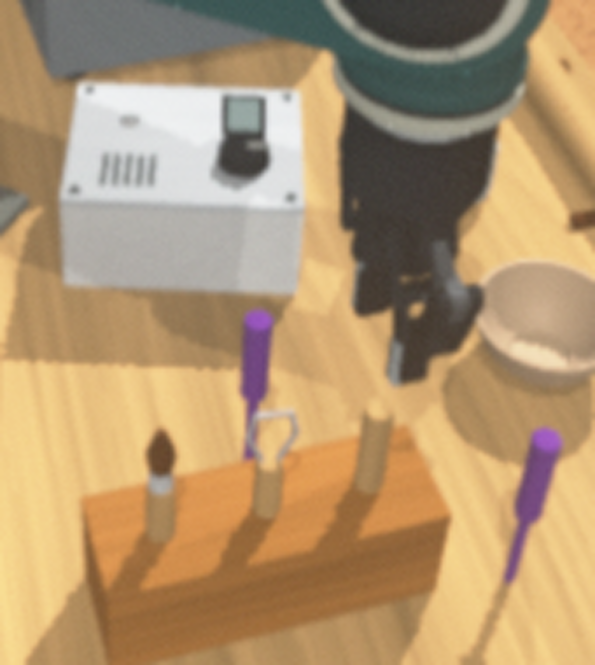

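```bash
python3 - <<'E'
from h import *
S=dict(np.load('side0.npz'))
p=proj(S,[[.5876,-.358,.2],[.5876,-.358,.15],[.5876,-.358,.08]]); print((p-[230,200])*3.5)
E
```

```text
[[386.0568 346.5766]
 [377.0772 405.4137]
 [365.5015 480.4738]]
```

In the side crop the tools are the brush at (160,460), the loop tool at (270,440) and the plain wooden handle at (375,440). The purple ones stand at (255,355) and (540,480). The plain handle is the stylus: it has nothing on top and isn't purple. Its measured axis projects to (377,405)–(366,480), which lands on that handle, so I'll grasp it.

```bash
python3 - <<'E'
from h import *
g=np.array([.5876,-.358])
bot.move_linear([*g,.108],max_speed=.08); st("down")
effector.set_gripper(.0,60); st("grip"); z0=get_tcp_pos()[2]
bot.move_linear([*g,.14],max_speed=.06); st()
bot.move_linear([*g,.30],max_speed=.15); st("lift")
print("tip below tcp",z0-.01)
for n in("side","top"):
    c=optics.capture(n); np.savez(n+"4.npz",**{k:np.array(v) for k,v in c.items()})
    b=(230,400,150,390) if n=="side" else (340,460,160,290)
    cv2.imwrite(f"pics/e_{n}.png",cv2.resize(c["pixels"][b[2]:b[3],b[0]:b[1]],None,fx=2.5 if n=="side" else 4,fy=2.5 if n=="side" else 4,interpolation=cv2.INTER_CUBIC))
E
```

```text
down t17.26 [ 0.5878 -0.3581  0.1087] [ 0.2273 -0.1288  0.4159] w0.0453
grip t17.62 [ 0.5878 -0.3581  0.1085] [-0.6891  0.8101  3.0685] w0.0166
 t18.31 [ 0.5875 -0.3579  0.1398] [-0.7728  0.0808  0.042 ] w0.0168
lift t19.52 [ 0.5874 -0.3579  0.2987] [ 1.2061 -0.6053 -0.7028] w0.0165
tip below tcp 0.09851659132030982
```

View pics/e_side.png

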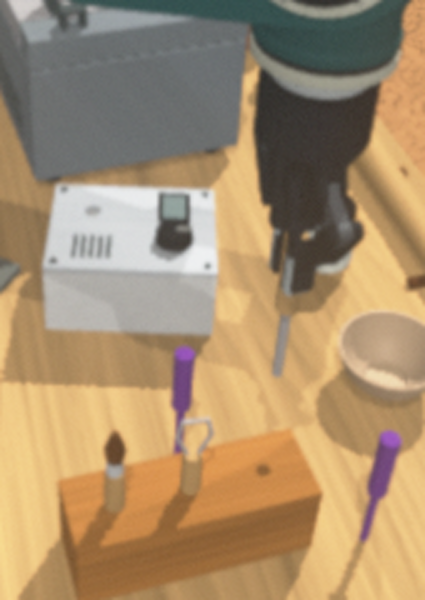

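View pics/e_top.png

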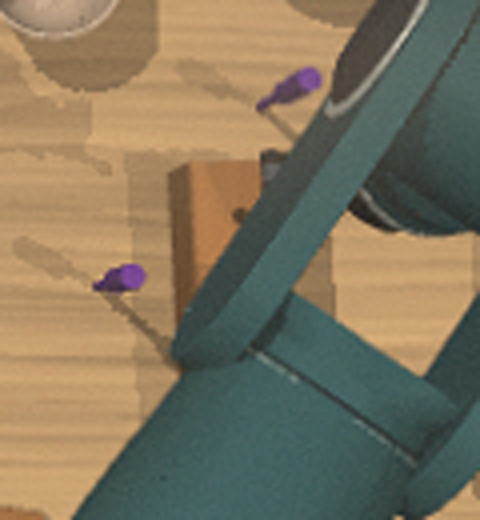

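```bash
python3 - <<'E'
from h import *
S=dict(np.load('side4.npz'))
X=[[.5874,-.3579,.2002],[.5874,-.3579,.26]]
print((proj(S,X)-[230,150])*2.5)
print(onz(S,[(230+278/2.5-.3,150+374/2.5-.3)],.2002))
cv2.imwrite("pics/f.png",cv2.resize(S["pixels"][255:310,320:375],None,fx=10,fy=10,interpolation=cv2.INTER_CUBIC)); print((proj(S,X)-[320,255])*10+5)
E
```

```text
[[275.4945 372.3257]
 [283.7739 317.4116]]
[[ 0.5884 -0.3591  0.2002]]
[[206.978  444.3027]
 [240.0957 224.6464]]
```

View pics/f.png

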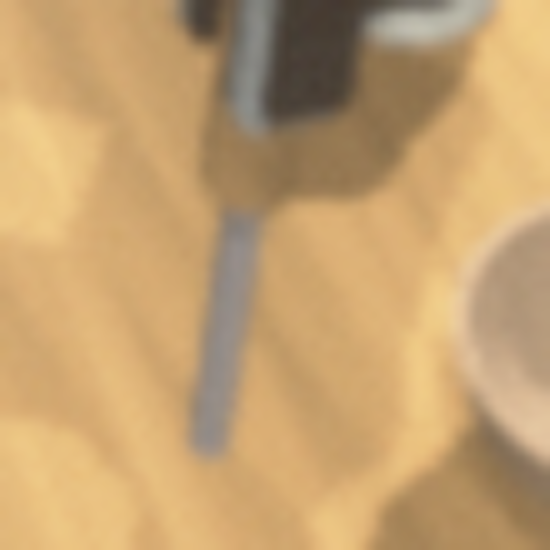

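```bash
python3 - <<'E'
from h import *
h=np.array([.51,-.0002]); o=down(.05)
bot.move_ptp([*h,.28],o); bot.move_linear([*h,.205],max_speed=.15); st()
c=optics.capture("side"); np.savez("side5.npz",**{k:np.array(v) for k,v in c.items()})
p=get_tcp_pos()
print((proj(c,[[p[0],p[1],p[2]-.0985],[*h,.09]])-[240,210])*10+5)
cv2.imwrite("pics/g.png",cv2.resize(c["pixels"][210:265,240:300],None,fx=10,fy=10,interpolation=cv2.INTER_CUBIC))
E
```

```text
t21.65 [ 0.5103 -0.0004  0.2058] [-0.6737 -0.0697 -0.5479] w0.0164
[[272.8518 192.8587]
 [271.5254 243.0624]]
```

View pics/g.png

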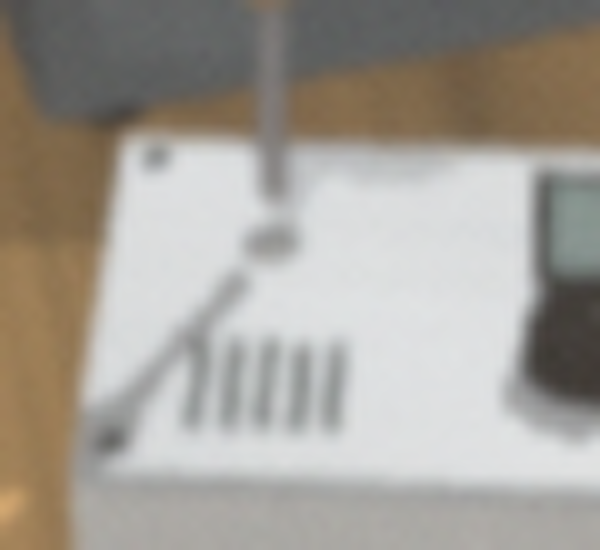

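The crop shows the shaft tip at about (273,195), directly above the hole at (271,242). Both agree with their projections, so I'll insert in steps and watch the force.

```bash
python3 - <<'E'
from h import *
h=np.array([.51,-.0002])
f0=get_wrist_force()
for z in (.185,.175,.166,.163,.160,.158,.156,.1545,.153,.152,.151,.150,.149,.148):
    bot.move_linear([*h,z],max_speed=.06); st(z); f=get_wrist_force()-f0
    if f[2]>9 or (z>.163 and abs(f).max()>6): break
E
```

```text
0.185 t22.18 [ 0.5099 -0.0002  0.1847] [-0.7156  0.316   0.0242] w0.0165
0.175 t22.50 [ 0.5098 -0.0002  0.1745] [ 0.3441 -0.2631 -0.0214] w0.0167
0.166 t22.80 [ 0.5098 -0.0002  0.1655] [ 0.6751 -0.1423 -0.7797] w0.0167
0.163 t23.05 [ 0.51   -0.0002  0.1629] [ 0.5141 -0.0762 -0.7096] w0.0168
0.16 t23.30 [ 0.5101 -0.0002  0.16  ] [ 1.0542 -0.1372  1.5651] w0.0166
0.158 t23.55 [ 0.5101 -0.0002  0.158 ] [ 0.1277 -0.0877  2.9563] w0.0168
0.156 t23.80 [ 0.5101 -0.0002  0.156 ] [ 0.4117 -0.2178  4.1702] w0.0167
0.1545 t24.05 [ 0.5101 -0.0002  0.1546] [ 0.689  -0.7412  3.7076] w0.0165
0.153 t24.30 [ 0.5104 -0.0002  0.1541] [ 0.1994  0.125  13.1487] w0.0166
```

```bash
python3 - <<'E'
from h import *
bot.hold(.6); st()
c=optics.capture("side"); 
cv2.imwrite("pics/h.png",cv2.resize(c["pixels"][100:270,200:340],None,fx=3.5,fy=3.5,interpolation=cv2.INTER_CUBIC))
st()
E
```

```text
t24.90 [ 0.5104 -0.0002  0.1541] [-0.6638  0.8256 13.166 ] w0.0166
 t24.95 [ 0.5105 -0.0002  0.1542] [-1.0066  0.1199 12.539 ] w0.0168
```

View pics/h.png

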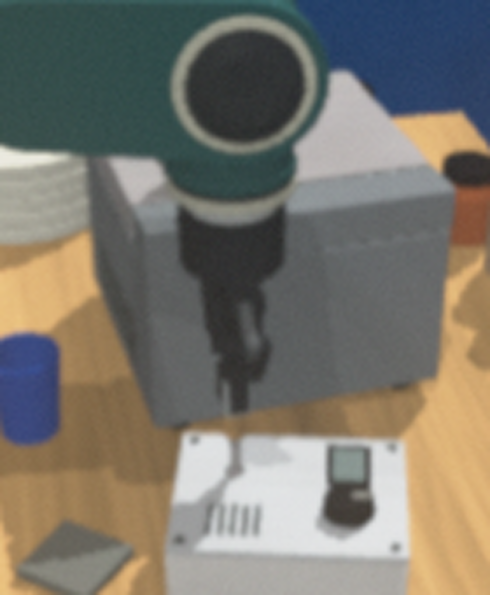

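The shaft is in the hole at crop pixel (235,465), with a steady push of about 13 N. The bolt is hidden behind the arm, but nothing has been near it since I checked it. Handing in.

```bash
python3 - <<'E'
from h import *
job.job_done(); st()
E
```

```text
the job is handed in; nothing more can be done
the job is handed in; nothing more can be done
```

I slid the bolt home, took the plain-handled stylus from the block and pressed the reset button down through the hole. The job went in at about 25 s, with the stylus still gripped and the button held down.

- **Bolt:** It moved only about 37 mm from where I found the knob, not 45 mm, so I took it to have started about 8 mm along. I regripped higher and pushed with 29 N; it did not move further, and the picture showed its end in the keeper. That makes it the end stop by inference, as I had no direct reading of the joint. In the last picture the arm hid the bolt, but nothing came near it after that check.
- **Stylus:** After the lift, its tip was within about 1.5 mm of where I expected it and the shaft was vertical. In that picture the loop tool and brush were still standing in the block.
- **Button:** The force rose about 6 mm before a hard stop, which matches the button's full travel. The last readings were a steady 13 N down, a finger opening of 16.7 mm on the handle, and the tool within about 0.5 mm of the hole's measured centre.

I did not re-measure the bystanders; I saw no unexpected contact forces at any point.

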